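# Pack the kiln-furniture tray

### The arm

A 6-joint arm with a two-finger parallel gripper is mounted at the origin on the work surface. World frame = base frame: x ahead of the robot, y to its left, z up, the work surface at z = 0. Lengths are in mm, angles in rad, forces in N, time in s.
With the tool pointing down it reaches from about 350 to 875 mm from the base axis. Payload 4.2 kg.
Tool frame: the origin (TCP) lies midway between the tips of the shut fingers; the grasp point (between the pads) lies 19 mm behind it; z points along the fingers, y is the direction in which the jaws open and shut (so a half turn about z gives the same grasp; the last joint's range is limited). The gripper opens to 85 mm and grips with 20 to 120 N. Pads are 22 mm wide; open, the fingers measure 114 mm over their backs; the gripper's body (76 mm by 85 mm) begins 54 mm behind the grasp point. The pads swing forward as they close: fully open they stand 13 mm farther back than shut.
Start: joints at [-0.906, 0.385, 0.008, 0, -1.194, -0.259], TCP at [246.734, -574.214, 231.312] pointing down, gripper open.
Joint ranges: [-3.14, 3.14], [-1.21, 2.06], [-1.07, 1.41], [-3.16, 2.05], [-2.99, -0.16], [-3.1, 3.1]. Speed limits (rad/s): [2.79, 2.79, 3.14, 3.14, 3.14, 3.14].

### API

Orientations are given as a unit quaternion [x, y, z, w].
In Python, from bench import read_state, get_image, job_done, search_frame, regions_of gives the robot as it stands.
- The arm moves only by the tool servo_tool, never from a script. Its arguments are lists of equal length, an entry for each row: "turn": the turn, a rotation vector about the world's x, y, z in rad, a list of three; "dp": the shift along the world's x, y, z in m, a list of three; "fingers": the finger opening in m, from 0 to 0.0854. In form: {"turn": [[rx, ry, rz], ...], "dp": [[tx, ty, tz], ...], "fingers": [fingers, ...]}. A call has exactly 5 rows; each row shifts and turns the pose as measured when the row begins; what a row does not reach is not made up. A row lasts 1/8 s, in which the tool goes at most 62.5 mm and 10.7 degrees, less where a joint would pass 70% of its speed; a pose out of reach is approached as far as the arm can. A call is refused whole if a number of a shift passes 0.0625 or a number of a turn 0.188, either way. A call with a gripper value outside its range is refused whole. The fingers move at their own pace and stop on an object; the grip force is fixed at half the most. Time passes only in rows, so rows that do not move let the fingers close, or fill a call up. It gives the time, the measured TCP pose, the force and the opening at its end, in the units of the state.
- read_state(): the state, without advancing time (a new reading comes with each control period).
- get_image(name): name is "scene" or "top" or "wrist"; returns a dict with "img" (420x560x3 uint8, red, green, blue), "vfov" (degrees; the focal length in pixels is half the picture's height over the tangent of half this angle, whatever the lens; pixels are square), "cx", "cy" (the principal point, pixels), "world_from_camera" (4x4, takes a point from camera to world coordinates); the wrist camera has in their place "mount" (4x4, takes a point from camera to tool coordinates, whose origin is the TCP and whose axes are the flange's). Camera axes: x right, y down, z forward; pixel columns grow to the right and rows downward; lengths in mm; the calibration is good to about 2 mm. A picture is of the moment at which its call begins: read the wrist's pose just before it. There is no depth.
- job_done(): hands the job in, once; it reports no verdict.
Trained networks look in the newest picture that a camera, given by its name, has taken for a name from the list of things; names that differ only in an ending like _2 or _b are one class to them, and where a whole thing is asked for, a point or a joint stands for the part that bears it (a point fixed in the world has none). Each returns a list of dicts, best first, with "score" (0 to 1); they miss things now and then, are a little off and sometimes report something else, mostly with a low value. They report only what shows in the picture. A call takes as long as a camera call. They do not tell look-alikes from the thing itself.
- search_frame(query, camera): "box" ([left, top, width, height] in pixels, round what is visible of it).
- regions_of(query, camera): "region" (420x560 bool, what is visible of it) and "box" ([left, top, width, height] in pixels, round what is visible of it).
The state is a dict: "clock": time; "joints": joint angles; "joint_vel": joint speeds; "joint_efforts": joint torques, N m; "position": TCP position; "ee_rot": TCP orientation; "contact_force": force on the tool from outside, world axes, zero at the start; "wrist_torque": the same for the moment, N m; "gripper_width": finger opening in mm.
Only numpy, scipy, OpenCV 4.12 (cv2) and the standard library are available. Lean on these libraries where they do the work, as an engineer would, in place of code of your own. Each camera call takes 0.05 s, during which the arm holds its last target. There are 200 camera calls.

### The job

Finish packing the square wooden tray: the low L-shaped piece already in it stays in, and the thick L-block and the square kiln prop go in beside it, all three lying flat on the tray's floor within its rim. The prop stands on end against the edge of the thin cork board: first push it over, high up, so that it lies on its side on the board, then pick it up from there. Set the pieces down rather than dropping them, do not shift or topple the other things on the table, and leave everything still.

Things in the scene. Friction and masses are not known exactly. Their poses are not given: they have to be found in the camera images.
- tray: Square wooden tray, fixed, 136 x 136 mm outside. Origin: centre of its underside; x and y along its sides, z up. Inside 124 x 124 mm, floor 5 mm above the origin, walls 6 mm thick, rim 13 mm above the origin (8 mm above the floor). The inside makes 3 x 3 squares of 40 mm centred on the origin.
- low_ell_mid (a point): Low L of cream fired clay, loose in the tray, 10 mm thick, bars 36 mm wide. Point: middle of its corner square, half-way up. Its short arm ends 58 mm from the point along its +x, its long arm 98 mm along its +y. At the start its axes match the tray's and the point is at tray (-40, -40) mm; free are the squares centred at tray (0, 0), (0, 40), (40, -40), (40, 0), (40, 40) mm.
- ell_mid (a point): L-block of the same cream fired clay, 24 mm thick, about 0.17 kg, loose, lying flat on the table. Bars 36 mm wide, both arms equal. The point is the middle of its corner square, half-way up (12 mm above its underside). Its arms run along its own +x and +y and each ends 58 mm from the point (76 x 76 mm over all). z up.
- prop_mid (a point): Kiln prop, cream fired clay: square bar 36 x 36 x 76 mm, about 0.18 kg, loose. Point: its very centre; its own z runs along its length. It starts upright on the table, its +x face 0.5 to 2.5 mm from the board's -x edge. Pushed 60 to 70 mm above the table in the board's +x direction by 45 mm, it tips and falls onto the board, long axis about along the board's x.
- board: Thin cork board fixed to the table, 100 mm (its x) by 110 mm (its y), 8 mm thick: its -x edge is the low stop at whose middle the prop stands. Origin: centre of its underside; z up.
- ink_jar: Small brown glass jar, 40 mm across, 45 mm tall, on the near side of the tray; leave it. Origin: centre of its underside.
- finial: White porcelain finial, 42 mm across, 44 mm tall, on the near side of the tray; leave it. Origin: centre of its underside.
- dish: White low dish, 90 mm across, 18 mm tall, beyond the tray; leave it. Origin: centre of its underside.
- cup: White cup, 76 mm across, 65 mm tall, beyond the tray; leave it. Origin: centre of its underside.
- brush_jar: Glass jar of brushes, 72 mm across, 230 mm tall with the brushes, beyond the tray; leave it. Origin: centre of its underside.
- bowl: White bowl, 120 mm across, 50 mm tall, far right; leave it. Origin: centre of its underside.
- brush: Flat brush lying on the table far left; leave it. Origin: underside, at mid-length.
Not all that is in view belongs to the job. Leave any blue or yellow look-alike of the part that bears ell_mid alone.

How it is judged:
By the outcome, as a careful person would: the job done as asked, in the order asked, and still so for the second after the job is handed in, with the robot touching nothing.
It also fails if it takes over 64 s, if anything falls off the work surface, if the arm or the gripper's body presses on something with over 40 N, if the wrist force passes 120 N, or if a joint passes its speed limit or range.

## Working session

There is one attempt and no reset: what is moved stays moved. The work goes in short steps, Python scripts to look and compute and a tool call to move; the robot and the scene stay as the last step left them, time stands still between calls to the robot, and variables do not carry over. Pictures are saved under pics/ and viewed, about 8 in all and at most 12, crops included, and the job is handed in when it is done.

Besides the shell and the picture viewer there is one more tool, called after "Emit:" by a JSON object that holds its "fn" and its "kwargs". servo_tool: Moves the arm, as the interface text tells. Its arguments: {"type":"object","properties":{"turn":{"type":"array","items":{"type":"array","items":{"type":"number"}}},"dp":{"type":"array","items":{"type":"array","items":{"type":"number"}}},"fingers":{"type":"array","items":{"type":"number"}}},"required":["turn","dp","fingers"]}

```bash
ls; mkdir -p pics
cat > h.py <<'E'
import numpy as np, cv2
from bench import *
from scipy.spatial.transform import Rotation as R
def cam(n):
    s=read_state(); d=get_image(n)
    if n=='wrist':
        T=np.eye(4); T[:3,:3]=R.from_quat(s['ee_rot']).as_matrix(); T[:3,3]=s['position']
        d['W']=T@np.array(d['mount'])
    else: d['W']=np.array(d['world_from_camera'])
    d['f']=d['img'].shape[0]/2/np.tan(np.radians(d['vfov'])/2)
    return d
def px2w(d,uv,z):
    uv=np.atleast_2d(np.array(uv,float)); r=np.c_[(uv[:,0]-d['cx'])/d['f'],(uv[:,1]-d['cy'])/d['f'],np.ones(len(uv))]@d['W'][:3,:3].T
    o=d['W'][:3,3]; return o+r*((z-o[2])/r[:,2])[:,None]
def w2px(d,p):
    p=np.atleast_2d(np.array(p,float)); c=(p-d['W'][:3,3])@d['W'][:3,:3]
    return np.c_[d['cx']+d['f']*c[:,0]/c[:,2], d['cy']+d['f']*c[:,1]/c[:,2]]
def save(d,n,box=None,k=1):
    im=d['img'][:,:,::-1]
    if box: l,t,w,h=box; im=im[t:t+h,l:l+w]
    cv2.imwrite('pics/'+n,cv2.resize(im,None,fx=k,fy=k,interpolation=cv2.INTER_CUBIC))
E
python3 - <<'E'
from h import *
s=read_state(); print(s['clock'],s['position'],s['ee_rot'],s['contact_force'],s['gripper_width'])
for n in('top','scene'):
    d=cam(n); save(d,n+'0.png',None,1.4); print(n,d['vfov'],d['cx'],d['cy'],d['W'].round(2).tolist())
    for q in('tray','low_ell_mid','ell_mid','prop_mid','board'):
        for r in search_frame(q,n)[:3]: print(q,round(r['score'],2),np.round(r['box']))
E
```

```text
pics
0.0 [ 246.51813108 -573.69026629  230.23105471] [-2.01435059e-01  9.79501273e-01  1.04983356e-03 -2.68224488e-04] [-0.41960128 -0.66581567  0.14452263] 85.41868818968815
top 51.30286250644069 271.9322700341231 209.98467415170543 [[0.01, -1.0, 0.04, 510.37], [-1.0, -0.01, 0.01, 29.19], [-0.01, -0.04, -1.0, 1324.23], [0.0, 0.0, 0.0, 1.0]]
tray 0.78 [268. 189.  56.  57.]
low_ell_mid 0.87 [270. 196.  28.  43.]
low_ell_mid 0.61 [323. 113.  31.  42.]
low_ell_mid 0.54 [233. 121.  25.  27.]
ell_mid 0.94 [178. 253.  27.  26.]
ell_mid 0.7 [178. 198.  24.  38.]
ell_mid 0.64 [218. 193.  32.  28.]
prop_mid 0.77 [370. 229.  16.  13.]
prop_mid 0.45 [319. 111.  36.  40.]
prop_mid 0.36 [175. 198.  30.  37.]
board 0.93 [350. 190.  42.  40.]
scene 47.547649982432134 276.803890063095 209.37217129042938 [[0.77, 0.54, -0.35, 1069.71], [0.64, -0.65, 0.41, -531.05], [-0.0, -0.54, -0.84, 1208.05], [0.0, 0.0, 0.0, 1.0]]
tray 0.59 [219. 199.  62.  52.]
low_ell_mid 0.76 [238. 200.  35.  37.]
low_ell_mid 0.73 [187. 217.  12.  13.]
ell_mid 0.96 [265. 125.  29.  26.]
ell_mid 0.93 [284. 178.  28.  28.]
ell_mid 0.91 [294.  88.  24.  21.]
prop_mid 0.81 [169. 258.  16.  28.]
prop_mid 0.31 [222. 199.  57.  54.]
board 0.86 [173. 259.  56.  55.]
board 0.45 [276. 256.  31.  59.]
```

Run:
```python
from h import *
d=cam('top'); save(d,'top1.png',(140,90,280,210),2.8)
```

```text
(no output)
```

View pics/top1.png

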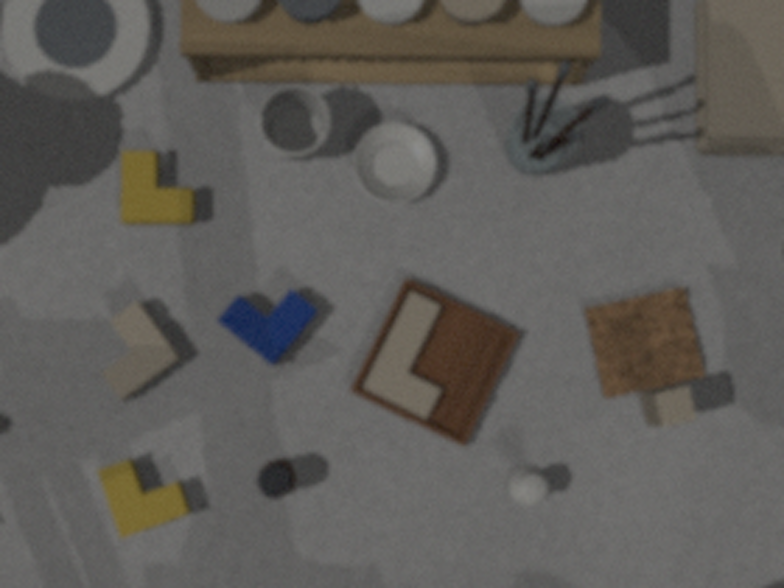

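The top view (image up = world +x, right = -y) shows the tray with the low L at crop (437,360). The cream L-block is at (145,350), among yellow and blue look-alikes. The board is at (645,342), with the prop on its near edge at (672,405). The jar is at (277,478) and the finial at (528,487).

Run:
```python
from h import *
d=cam('top')
f=lambda a,z:px2w(d,np.array(a)/2.8+[140,90],z)
for n,a,z in(('tray',[(410,280),(522,330),(467,442),(353,388)],13),('board',[(586,307),(687,288),(705,380),(604,397)],8),('proptop',[(655,390),(690,386),(694,418),(660,424)],76),
 ('ell',[(135,302),(183,353),(125,398),(105,370),(138,352),(112,325)],24),('finial',[(528,487)],44),('jar',[(277,478)],45)):
    p=f(a,z); print(n,p[:,:2].round(0).tolist(),'c',p.mean(0).round(0)[:2], 'edges',np.linalg.norm(np.diff(p,axis=0),axis=1).round(0))
    e=p[1]-p[0]; print(np.degrees(np.arctan2(e[1],e[0])).round(1))
print(cam('wrist')['mount'].__repr__())
```

```text
tray [[630.0, -6.0], [577.0, -127.0], [457.0, -69.0], [513.0, 54.0]] c [544. -37.] edges [131. 134. 135.]
-113.5
board [[603.0, -196.0], [625.0, -305.0], [526.0, -324.0], [507.0, -216.0]] c [ 565. -260.] edges [111. 101. 110.]
-78.7
proptop [[515.0, -255.0], [519.0, -290.0], [487.0, -294.0], [480.0, -260.0]] c [ 500. -275.] edges [36. 33. 35.]
-82.8
ell [[602.0, 287.0], [548.0, 235.0], [500.0, 295.0], [529.0, 317.0], [549.0, 282.0], [577.0, 311.0]] c [551. 288.] edges [75. 78. 37. 40. 40.]
-135.9
finial [[412.0, -130.0]] c [ 412. -130.] edges []Traceback (most recent call last):
  File "<stdin>", line 7, in <module>
IndexError: index 1 is out of bounds for axis 0 with size 1
```

Emit:
{"fn": "servo_tool", "kwargs": {"turn": [[0,0,-0.05],[0,0,-0.05],[0,0,-0.05],[0,0,-0.05],[0,0,0]], "dp": [[0.035,0.05,0],[0.035,0.05,0],[0.035,0.05,0],[0.035,0.05,0],[0.035,0.05,0]], "fingers": [0,0,0,0,0]}}

```text
clock: 1.32
position: [423.5, -320.7, 231.1]
ee_rot: [-0.095, 0.995, -0.001, 0.001]
contact_force: [1.2, -0.5, 0.3]
gripper_width: -0.0
```

Run:
```python
from h import *
s=read_state(); print(s['clock'],np.round(s['position']),R.from_quat(s['ee_rot']).as_matrix()[:,1].round(3))
d=cam('wrist'); print(np.array(d['mount']).round(3).tolist(), d['vfov'])
for p in [(500,-275,0),(565,-260,8)]: print(w2px(d,p))
```

```text
1.325 [ 424. -321.  231.] [-0.189  0.982 -0.002]
[[0.0, -0.957, -0.29, 74.349], [1.0, 0.0, -0.0, 2.575], [0.0, -0.29, 0.957, -143.131], [0.0, 0.0, 0.0, 1.0]] 66.86559213134412
[[304.17379887 238.27118767]]
[[305.37347389 287.90680142]]
```

Run:
```python
from h import *
d=cam('wrist'); save(d,'w1.png',None,1.4)
np.savez('w1.npz',img=d['img'],W=d['W'],f=d['f'],cx=d['cx'],cy=d['cy'])
for q in('board','prop_mid','tray'):
    for r in regions_of(q,'wrist')[:2]:
        m=r['region'].astype(np.uint8); c,_=cv2.findContours(m,0,2); c=max(c,key=cv2.contourArea)
        print(q,round(r['score'],2),np.round(r['box']),cv2.boxPoints(cv2.minAreaRect(c)).round(0).tolist())
```

```text
board 0.92 [260. 248.  89.  56.] [[313.0, 301.0], [315.0, 245.0], [349.0, 246.0], [347.0, 302.0]]
board 0.56 [416. 170.  50.  39.] [[409.0, 192.0], [431.0, 164.0], [468.0, 192.0], [446.0, 220.0]]
prop_mid 0.86 [292. 221.  31.  53.] [[289.0, 220.0], [324.0, 220.0], [324.0, 275.0], [289.0, 275.0]]
tray 0.36 [ 90. 295.  97.  68.] [[79.0, 321.0], [156.0, 280.0], [171.0, 307.0], [93.0, 348.0]]
```

View pics/w1.png

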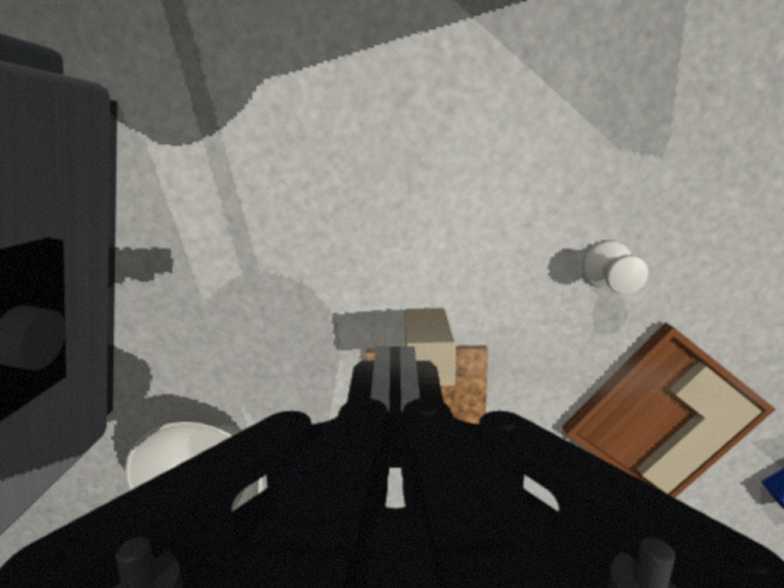

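The wrist view (up = -x, right = +y) shows the prop at (430,345), with its foot edge at (405,310) to (446,308) and its top face at y = 341 to 385. The board's near corners are at (367,348) and (487,346). The tray corners are at (668,325), (775,408), (672,498) and (565,430).

Run:
```python
from h import *
z=np.load('w1.npz'); d={k:z[k] for k in z}
f=lambda a,h:px2w(d,np.array(a)/1.4,h)[:,:2].round(1).tolist()
print('foot',f([(405,310),(447,308)],0)); print('top',f([(411,342),(455,341),(455,385)],76))
print('board',f([(367,348),(487,346)],8)); print('tray',f([(668,325),(775,408),(672,498),(565,430)],13))
p=np.array(f([(668,325),(775,408),(672,498),(565,430)],13)); print(p.mean(0), np.linalg.norm(p-np.roll(p,1,0),axis=1))
print('lowL corner',f([(762,410)],15))
```

```text
foot [[485.3, -293.0], [476.1, -256.7]]
top [[481.8, -290.8], [474.8, -259.6], [509.7, -251.2]]
board [[524.7, -319.9], [501.6, -214.7]]
tray [[449.4, -67.0], [508.0, 60.5], [622.9, 5.4], [568.7, -122.4]]
[537.25  -30.875] [131.53573659 140.32180871 127.42848975 138.81815443]
lowL corner [[511.4, 47.5]]
```

Emit:
{"fn": "servo_tool", "kwargs": {"turn": [[0,0,0.02],[0,0,0],[0,0,0],[0,0,0],[0,0,0]], "dp": [[0.025,0.04,-0.03],[0,0,-0.055],[0,0,-0.055],[0,0,-0.028],[0,0,0]], "fingers": [0,0,0,0,0]}}

```text
clock: 2.2
position: [445.4, -288.9, 60.2]
ee_rot: [-0.099, 0.995, -0.002, 0.002]
contact_force: [1.2, 0.3, 0.8]
gripper_width: 0.4
```

Emit:
{"fn": "servo_tool", "kwargs": {"turn": [[0,0,0.01],[0,0,0],[0,0,0],[0,0,0],[0,0,0]], "dp": [[0.004,0.008,0.004],[0.008,0.0015,0],[0.008,0.0015,0],[0.01,0.002,0],[0.01,0.002,0]], "fingers": [0,0,0,0,0]}}

```text
clock: 2.82
position: [490.2, -275.5, 69.9]
ee_rot: [-0.104, 0.995, -0.005, 0.007]
contact_force: [-0.1, 0.3, 0.5]
gripper_width: 0.0
```

Emit:
{"fn": "servo_tool", "kwargs": {"turn": [[0,0,0],[0,0,0],[0,0,0],[0,0,0],[0,0,0]], "dp": [[0.01,0.002,0],[0.01,0.002,0],[0.01,0.002,0],[0.008,0.0015,0],[0.004,0.001,0]], "fingers": [0,0,0,0,0]}}

```text
clock: 3.45
position: [536.4, -265.9, 69.4]
ee_rot: [-0.104, 0.995, -0.005, 0.007]
contact_force: [-0.8, -0.3, 0.4]
gripper_width: 0.2
```

Emit:
{"fn": "servo_tool", "kwargs": {"turn": [[0,0,0],[0,0,0],[0,0,0],[0,0,0],[0,0,0]], "dp": [[0,0,0.05],[0.015,0,0.05],[0.02,0,0.05],[0,0,0],[0,0,0]], "fingers": [0.06,0.06,0.06,0.06,0.06]}}

```text
clock: 4.08
position: [570.1, -265.2, 222.1]
ee_rot: [-0.104, 0.995, -0.003, 0.005]
contact_force: [-0.2, -0.3, -0.6]
gripper_width: 60.0
```

Run:
```python
from h import *
s=read_state(); print(s['position'],s['clock'])
d=cam('wrist'); save(d,'w2.png',None,1.4)
np.savez('w2.npz',img=d['img'],W=d['W'],f=d['f'],cx=d['cx'],cy=d['cy'])
for q in('prop_mid',):
    for r in regions_of(q,'wrist')[:2]:
        m=r['region'].astype(np.uint8); c,_=cv2.findContours(m,0,2); c=max(c,key=cv2.contourArea)
        b=cv2.boxPoints(cv2.minAreaRect(c)); print(q,round(r['score'],2),(b*1.4).round(0).tolist(),px2w(d,b,44).round(0).tolist())
```

```text
[ 570.10055743 -265.1799422   222.14341569] 4.075
prop_mid 0.56 [[378.0, 151.0], [430.0, 151.0], [430.0, 258.0], [378.0, 258.0]] [[501.0, -290.0, 44.0], [493.0, -256.0, 44.0], [567.0, -238.0, 44.0], [575.0, -276.0, 44.0]]
prop_mid 0.23 [[42.0, 373.0], [65.0, 232.0], [225.0, 258.0], [201.0, 399.0]] [[725.0, -523.0, 44.0], [603.0, -503.0, 44.0], [599.0, -387.0, 44.0], [722.0, -395.0, 44.0]]
```

View pics/w2.png

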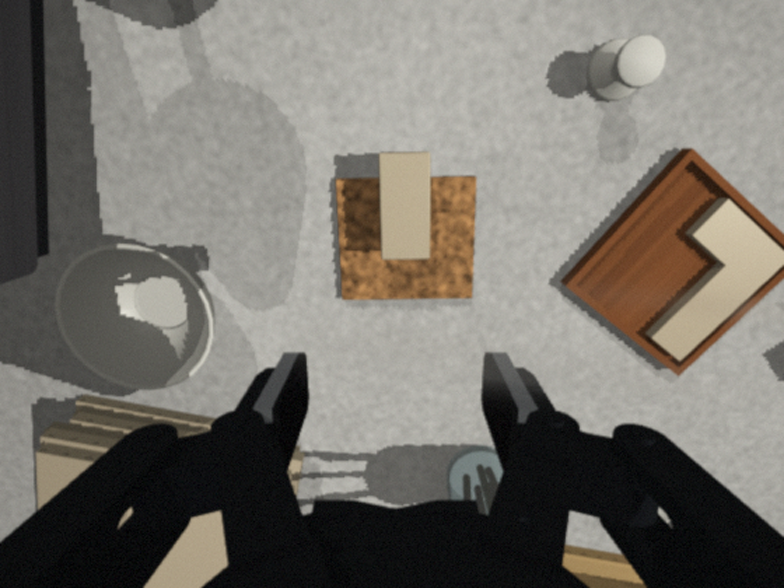

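The prop lies on its side on the board: its top face spans (380,152), (429,152), (430,260) and (382,259). The whole tray is visible apart from one corner at the right edge.

Run:
```python
from h import *
z=np.load('w2.npz'); d={k:z[k] for k in z}
p=px2w(d,np.array([(380,152),(429,152),(430,260),(382,259)])/1.4,44)[:,:2]
print(p.round(1).tolist(),p.mean(0)); e=p[2]+p[3]-p[0]-p[1]; print(np.degrees(np.arctan2(e[1],e[0])), np.linalg.norm(e)/2)
t=px2w(d,np.array([(690,150),(793,255),(679,374),(561,283)])/1.4,13)[:,:2]; print(t.round(1).tolist(),(t[0]+t[2])/2)
b=px2w(d,np.array([(336,179),(475,176),(472,298),(343,298)])/1.4,8)[:,:2]; print(b.round(1).tolist(),b.mean(0))
s=read_state(); y=R.from_quat(s['ee_rot']).as_matrix(); print(y.round(3).tolist(),s['position'])
```

```text
[[500.9, -289.0], [494.0, -255.9], [568.3, -237.7], [574.9, -272.6]] [ 534.53359071 -263.78326282]
13.139402619090205 76.15987709306879
[[452.0, -62.6], [510.6, 50.1], [629.9, 3.0], [571.8, -124.1]] [540.9095949  -29.80037157]
[[528.4, -319.9], [503.8, -214.5], [601.2, -191.0], [624.0, -297.6]] [ 564.3659658  -255.76273669]
[[-0.978, -0.207, 0.01], [-0.207, 0.978, -0.007], [-0.008, -0.009, -1.0]] [ 570.18475786 -265.4603462   222.16318106]
```

Emit:
{"fn": "servo_tool", "kwargs": {"turn": [[0.007,0.01,0.02],[0,0,0],[0,0,0],[0,0,0],[0,0,0]], "dp": [[-0.036,0.0015,-0.03],[0,0,-0.05],[0,0,-0.04],[0,0,-0.02],[0,0,0]], "fingers": [0.06,0.06,0.06,0.06,0.06]}}

```text
clock: 4.8
position: [527.7, -263.3, 73.6]
ee_rot: [-0.114, 0.994, 0.002, -0.005]
contact_force: [-0.3, 0.4, -0.1]
gripper_width: 60.1
```

Run:
```python
from h import *
s=read_state(); y=R.from_quat(s['ee_rot']).as_matrix(); print(y.round(4).tolist(),s['position'],s['contact_force'])
```

```text
[[-0.9742, -0.2255, -0.01], [-0.2255, 0.9742, 0.0026], [0.0091, 0.0048, -0.9999]] [ 527.72954735 -263.33985085   73.56798784] [-0.31608227  0.41167739 -0.05470117]
```

Emit:
{"fn": "servo_tool", "kwargs": {"turn": [[-0.001,-0.006,0],[0,0,0],[0,0,0],[0,0,0],[0,0,0]], "dp": [[0.0065,-0.0005,0],[0,0,-0.025],[0,0,-0.02],[0,0,-0.005],[0,0,0]], "fingers": [0.06,0.06,0.06,0.06,0.06]}}

```text
clock: 5.42
position: [539.6, -265.2, 27.8]
ee_rot: [-0.114, 0.993, -0.001, 0.004]
contact_force: [-0.1, -0.2, -0.8]
gripper_width: 60.1
```

Run:
```python
from h import *
s=read_state(); y=R.from_quat(s['ee_rot']).as_matrix(); print(y.round(4).tolist(),s['position'],s['contact_force'])
```

```text
[[-0.9739, -0.227, 0.0073], [-0.2271, 0.9739, -0.0021], [-0.0067, -0.0037, -1.0]] [ 539.58644425 -265.22277639   27.79960741] [-0.10607782 -0.16597669 -0.78853144]
```

```bash
cat >> h.py <<'E'
def avg(n=1,verb=1):
    P=[];Z=[]
    for i in range(n):
        s=read_state(); P.append(s['position']); Z.append(R.from_quat(s['ee_rot']).as_matrix())
        if i<n-1: get_image('top')
    M=R.from_matrix(Z).mean().as_matrix(); p=np.mean(P,0)
    if verb: print('t',s['clock'],'pos',p.round(1),'sd',np.std(P,0).round(2),'jaw deg',np.degrees(np.arctan2(M[1,1],M[0,1])).round(2),'z',M[:,2].round(4),'F',np.round(s['contact_force'],1),'w',round(s['gripper_width'],1),'j6',round(s['joints'][5],2))
    return p,M
E
python3 - <<'E'
from h import *
p,M=avg(5)
E
```

```text
t 5.625 pos [ 539.7 -265.2   28.1] sd [0.11 0.02 0.14] jaw deg 103.12 z [ 0.0079 -0.0021 -1.    ] F [-0.3 -0.4 -0.4] w 60.0 j6 -1.16
```

Emit:
{"fn": "servo_tool", "kwargs": {"turn": [[0.001,0.004,0],[0,0,0],[0,0,0],[0,0,0],[0,0,0]], "dp": [[-0.004,0.001,-0.006],[0,0,0],[0,0,0],[0,0,0],[0,0,0]], "fingers": [0.06,0.06,0.06,0.06,0.06]}}

```text
clock: 6.25
position: [535.5, -264.2, 22.5]
ee_rot: [-0.114, 0.993, -0.001, 0.002]
contact_force: [-0.3, 0.8, -0.4]
gripper_width: 60.3
```

Run:
```python
from h import *
p,M=avg(2)
```

```text
t 6.3 pos [ 535.5 -264.2   22.5] sd [0.   0.   0.02] jaw deg 103.12 z [ 0.005  -0.0013 -1.    ] F [0.3 0.6 0.8] w 59.9 j6 -1.16
```

Emit:
{"fn": "servo_tool", "kwargs": {"turn": [[0.001,0.005,0],[0,0,0],[0,0,0],[0,0,0],[0,0,0]], "dp": [[-0.001,0,-0.0025],[0,0,0],[0,0,0],[0,0,0],[0,0,0]], "fingers": [0.06,0.045,0.02,0,0]}}

```text
clock: 6.92
position: [535.1, -264.5, 20.4]
ee_rot: [-0.114, 0.993, -0.0, 0.0]
contact_force: [-0.5, -0.2, -0.1]
gripper_width: 34.6
```

Emit:
{"fn": "servo_tool", "kwargs": {"turn": [[0,0,0],[0,0,0],[0,0,0],[0,0,0],[0,0,0]], "dp": [[0,0,0],[0,0,0.005],[0,0,0.02],[0,0,0.03],[0,0,0]], "fingers": [0,0,0,0,0]}}

```text
clock: 7.55
position: [532.3, -263.3, 74.3]
ee_rot: [-0.114, 0.994, 0.001, -0.003]
contact_force: [0.3, 1.0, -3.6]
gripper_width: 34.9
```

Run:
```python
from h import *
p,M=avg(2)
```

```text
t 7.6 pos [ 531.5 -263.1   73.4] sd [0.75 0.25 0.89] jaw deg 103.02 z [-0.0075  0.0029 -1.    ] F [-0.4 -0.3 -2.6] w 34.9 j6 -1.15
```

Emit:
{"fn": "servo_tool", "kwargs": {"turn": [[0,0,0],[0,0,0.17],[0,0,0.17],[0,0,0.17],[0,0,0.17]], "dp": [[0,0,0.04],[0.01,0.05,0.02],[0.01,0.05,0],[0.008,0.05,0],[0.005,0.035,0]], "fingers": [0,0,0,0,0]}}

```text
clock: 8.22
position: [558.2, -74.0, 125.0]
ee_rot: [-0.444, 0.896, 0.003, -0.013]
contact_force: [0.5, 0.2, -2.9]
gripper_width: 35.0
```

Emit:
{"fn": "servo_tool", "kwargs": {"turn": [[0,0,0.15],[0,0,0],[0,0,0],[0,0,0],[0,0,0]], "dp": [[0,0,0],[0,0,0],[0,0,0],[0,0,0],[0,0,0]], "fingers": [0,0,0,0,0]}}

```text
clock: 8.85
position: [555.1, -72.0, 119.8]
ee_rot: [-0.51, 0.86, 0.004, -0.017]
contact_force: [0.9, -0.3, -2.9]
gripper_width: 34.8
```

Run:
```python
from h import *
p,M=avg(2)
d=cam('wrist'); save(d,'w3.png',None,1.4)
np.savez('w3.npz',img=d['img'],W=d['W'],f=d['f'],cx=d['cx'],cy=d['cy'])
```

```text
t 8.9 pos [555.1 -72.  119.8] sd [0.   0.01 0.02] jaw deg 151.33 z [-0.0339 -0.0099 -0.9994] F [-0.4  0.2 -2. ] w 34.6 j6 -0.67
```

View pics/w3.png

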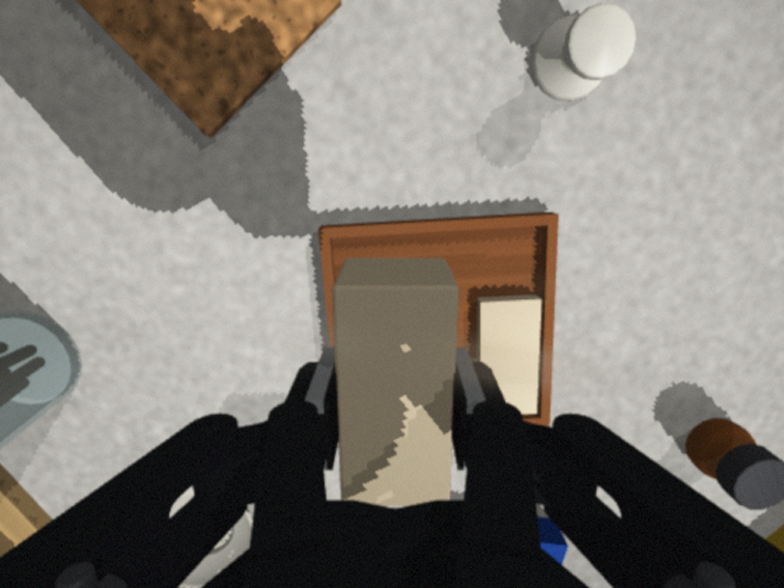

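The held prop hides part of the tray. The rim's +x corners are at (320,227) and (557,213), and the right-hand wall runs down to about (550,425). The low L's arm-end corners are at (480,302) and (541,297), with its far corner at (537,414).

```bash
cat > fit.py <<'E'
from h import *
from scipy.optimize import least_squares
def fit(d,loc,px,x0,k=1.4):
    loc=np.array(loc,float); px=np.array(px)/k
    def g(v):
        c,s=np.cos(v[2]),np.sin(v[2]); P=np.c_[v[0]+c*loc[:,0]-s*loc[:,1],v[1]+s*loc[:,0]+c*loc[:,1],loc[:,2]]
        return (w2px(d,P)-px).ravel()
    r=least_squares(g,x0,x_scale=[10,10,.1],loss='soft_l1'); print('xy',r.x[:2].round(1),'yaw',np.degrees(r.x[2]).round(2),'res',r.fun.round(1)); return r.x
def ld(n): z=np.load(n); return {k:z[k] for k in z}
E
python3 - <<'E'
from fit import *
x0=[541,-30,np.radians(-116)]
fit(ld('w3.npz'),[(68,68,13),(68,-68,13),(18,-22,15),(18,-58,15),(-58,-58,15)],[(320,227),(557,213),(480,302),(541,297),(537,414)],x0)
fit(ld('w2.npz'),[(68,-68,13),(-68,68,13),(68,68,13),(18,-58,15),(18,-22,15),(-22,58,15),(-58,58,15)],[(690,150),(679,374),(561,283),(725,197),(689,233),(648,336),(680,361)],x0)
fit(ld('w1.npz'),[(68,-68,13),(-68,-68,13),(-68,68,13),(68,68,13)],[(668,325),(775,408),(672,498),(565,430)],x0)
d=ld('w3.npz')
p=px2w(d,np.array([(337,287),(457,288)])/1.4,119.8-12.4+36); print(p.round(1))
E
```

```text
xy [539.5 -29.8] yaw -115.31 res [-0.6  0.   1.8 -0.6 -0.1  0.4 -0.3  1.3  0.  -0.9]
xy [539.4 -31.9] yaw -115.12 res [-0.7 -3.3 -1.7 -0.3  1.4  0.5  0.1  0.2  0.3  0.9  1.2  0.6 -0.8 -0.7]
xy [537.7 -31.4] yaw -113.46 res [ 0.6 -0.8  0.2 -4.  -2.2  2.3  0.1  3. ]
[[ 551.2 -110.   143.4]
 [ 521.7  -93.2  143.4]]
```

Run:
```python
from fit import *
d=ld('w3.npz')
M=None
p,M=avg(1)
# points in tool frame: prop bottom end edge (tool z = 12.4), solve ray with tool plane
Mt=np.eye(4);Mt[:3,:3]=M;Mt[:3,3]=p
dd=dict(d);dd['W']=np.linalg.inv(Mt)@d['W']
for zz,a in((12.4,[(345,259),(446,258)]),(12.4-36,[(337,287),(457,288)])): print(px2w(dd,np.array(a)/1.4,zz).round(1).tolist())
c,s=np.cos(np.radians(-115.2)),np.sin(np.radians(-115.2))
print('prop target',539.5+20*c-40*s,-30.5+20*s+40*c, 'ell target',539.5+40*c,-30.5+40*s)
```

```text
t 8.95 pos [555.2 -71.9 119.9] sd [0. 0. 0.] jaw deg 151.35 z [-0.0336 -0.0099 -0.9994] F [ 0.3 -0.6 -2.4] w 35.2 j6 -0.67
[[35.7, -15.7, 12.4], [36.0, 20.4, 12.4]]
[[36.1, -14.1, -23.6], [35.8, 19.5, -23.6]]
prop target 567.1774962673393 -65.6277127119233 ell target 522.4688283373971 -66.69308209864079
```

Emit:
{"fn": "servo_tool", "kwargs": {"turn": [[0.01,-0.034,0.06],[0,0,0],[0,0,0],[0,0,0],[0,0,0]], "dp": [[0.013,0.004,0],[0,0,-0.025],[0,0,-0.025],[0,0,-0.01],[0,0,0]], "fingers": [0,0,0,0,0]}}

```text
clock: 9.57
position: [569.9, -68.7, 60.2]
ee_rot: [-0.536, 0.844, -0.002, 0.002]
contact_force: [0.1, 0.0, -2.4]
gripper_width: 35.1
```

Emit:
{"fn": "servo_tool", "kwargs": {"turn": [[0,0,0],[0,0,0],[0,0,0],[0,0,0],[0,0,0]], "dp": [[0,0,0],[0,0,0],[0,0,0],[0,0,0],[0,0,0]], "fingers": [0,0,0,0,0]}}

```text
clock: 10.2
position: [571.8, -68.6, 63.3]
ee_rot: [-0.536, 0.844, -0.003, 0.005]
contact_force: [0.0, -0.2, -2.9]
gripper_width: 35.1
```

Run:
```python
from h import *
p,M=avg(2)
```

```text
t 10.25 pos [571.8 -68.6  63.3] sd [0.   0.   0.01] jaw deg 154.8 z [ 1.160e-02 -1.000e-04 -9.999e-01] F [ 0.1 -0.1 -1.8] w 35.0 j6 -0.6
```

Emit:
{"fn": "servo_tool", "kwargs": {"turn": [[0,0.01,0],[0,0,0],[0,0,0],[0,0,0],[0,0,0]], "dp": [[-0.003,0.001,-0.008],[0,0,-0.007],[0,0,-0.003],[0,0,0],[0,0,0]], "fingers": [0,0,0,0,0]}}

```text
clock: 10.88
position: [568.2, -67.5, 43.2]
ee_rot: [-0.536, 0.844, 0.0, -0.0]
contact_force: [-0.3, 0.4, -1.7]
gripper_width: 34.8
```

Run:
```python
from h import *
p,M=avg(2)
d=cam('wrist'); save(d,'w4.png',(180,100,260,200),3)
np.savez('w4.npz',img=d['img'],W=d['W'],f=d['f'],cx=d['cx'],cy=d['cy'],p=p,M=M)
```

```text
t 10.925 pos [568.2 -67.5  43.3] sd [0.01 0.   0.02] jaw deg 154.8 z [-6.e-04 -3.e-04 -1.e+00] F [-0.4  0.1 -2.3] w 34.8 j6 -0.6
```

View pics/w4.png

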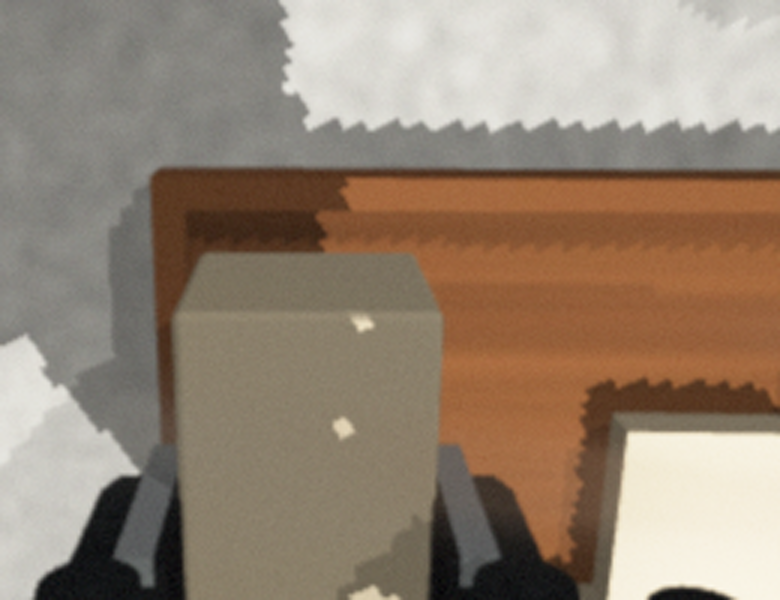

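Run:
```python
from fit import *
d=ld('w4.npz'); im=lambda a:np.array(a)/3+[180,100]
v=fit(d,[(68,68,13),(62,62,13),(18,-22,15)],im([(153,170),(187,212),(625,430)]),[540,-30,np.radians(-115.2)],1)
c,s=np.cos(v[2]),np.sin(v[2]); Rm=np.array([[c,s],[-s,c]])
q=px2w(d,im([(205,253),(412,253)]),30.9)[:,:2]; print('prop end bottom in tray',((q-v[:2])@Rm.T).round(1))
q=px2w(d,im([(175,314),(441,312)]),66.9)[:,:2]; print('prop end top in tray',((q-v[:2])@Rm.T).round(1))
print('TCP in tray',((d['p'][:2]-v[:2])@Rm.T).round(1))
```

```text
xy [539.1 -30.2] yaw -115.05 res [-0.1  1.1 -0.  -2.   0.2  0.2]
prop end bottom in tray [[57.3 57. ]
 [57.2 22.4]]
prop end top in tray [[57.5 57.3]
 [57.7 22.5]]
TCP in tray [21.5 42.1]
```

Emit:
{"fn": "servo_tool", "kwargs": {"turn": [[0,0,0],[0,0,0],[0,0,0],[0,0,0],[0,0,0]], "dp": [[0,0,-0.008],[0,0,-0.008],[0,0,-0.005],[0,0,0],[0,0,0]], "fingers": [0,0,0,0,0]}}

```text
clock: 11.6
position: [568.2, -67.5, 20.8]
ee_rot: [-0.536, 0.844, 0.0, -0.0]
contact_force: [0.1, 0.3, -2.5]
gripper_width: 35.0
```

Run:
```python
from h import *
p,M=avg(2)
```

```text
t 11.65 pos [568.2 -67.5  20.8] sd [0.03 0.01 0.  ] jaw deg 154.8 z [-6.e-04 -3.e-04 -1.e+00] F [ 0.3 -0.8 -2.5] w 35.0 j6 -0.6
```

Emit:
{"fn": "servo_tool", "kwargs": {"turn": [[0,0,0],[0,0,0],[0,0,0],[0,0,0],[0,0,0]], "dp": [[0,0,-0.0015],[0,0,-0.001],[0,0,-0.0005],[0,0,0],[0,0,0]], "fingers": [0,0,0,0,0]}}

```text
clock: 12.28
position: [568.5, -67.5, 18.2]
ee_rot: [-0.536, 0.844, -0.0, 0.0]
contact_force: [-0.2, -0.5, -1.4]
gripper_width: 35.2
```

Emit:
{"fn": "servo_tool", "kwargs": {"turn": [[0,0,0],[0,0,0],[0,0,0],[0,0,0],[0,0,0]], "dp": [[0,0,-0.0007],[0,0,0],[0,0,0],[0,0,0],[0,0,0]], "fingers": [0,0,0,0,0]}}

```text
clock: 12.9
position: [568.6, -67.4, 17.5]
ee_rot: [-0.536, 0.844, -0.0, 0.0]
contact_force: [-0.0, 0.8, -2.1]
gripper_width: 35.1
```

Run:
```python
from h import *
p,M=avg(3)
```

```text
t 13.0 pos [568.6 -67.5  17.5] sd [0.   0.01 0.01] jaw deg 154.8 z [ 7.e-04 -1.e-04 -1.e+00] F [-0.8  0.2 -3.3] w 34.8 j6 -0.6
```

Emit:
{"fn": "servo_tool", "kwargs": {"turn": [[0,0,0],[0,0,0],[0,0,0],[0,0,0],[0,0,0]], "dp": [[0,0,-0.0007],[0,0,0],[0,0,-0.0005],[0,0,0],[0,0,0]], "fingers": [0,0,0,0,0]}}

```text
clock: 13.62
position: [568.8, -67.4, 17.4]
ee_rot: [-0.536, 0.844, -0.0, 0.0]
contact_force: [-0.8, 0.4, -0.2]
gripper_width: 35.1
```

Run:
```python
from h import *
p,M=avg(3)
```

```text
t 13.725 pos [568.8 -67.4  17.4] sd [0.01 0.01 0.01] jaw deg 154.82 z [ 1.2e-03 -3.0e-04 -1.0e+00] F [-0.5  0.1  1.3] w 34.9 j6 -0.61
```

Emit:
{"fn": "servo_tool", "kwargs": {"turn": [[0,0,0],[0,0,0],[0,0,0],[0,0,0],[0,0,0]], "dp": [[0,0,0],[0,0,0],[0,0,0.01],[0,0,0.05],[0,0,0.06]], "fingers": [0.045,0.05,0.05,0.05,0.05]}}

```text
clock: 14.35
position: [566.5, -67.9, 136.7]
ee_rot: [-0.536, 0.844, 0.001, -0.004]
contact_force: [1.6, -0.5, -0.3]
gripper_width: 49.8
```

Emit:
{"fn": "servo_tool", "kwargs": {"turn": [[0,0,0],[0,0,0.15],[0,0,0.15],[0,0,0.15],[0,0,0.15]], "dp": [[0,0.02,0.05],[-0.005,0.05,0.01],[-0.005,0.05,0],[-0.005,0.05,0],[-0.005,0.05,0]], "fingers": [0.05,0.06,0.06,0.06,0.06]}}

```text
clock: 14.98
position: [549.3, 155.4, 210.9]
ee_rot: [0.766, -0.643, 0.003, -0.007]
contact_force: [1.2, -0.1, -0.5]
gripper_width: 59.9
```

Emit:
{"fn": "servo_tool", "kwargs": {"turn": [[0,0,0.15],[0,0,0.15],[0,0,0.15],[0,0,0.1],[0,0,0]], "dp": [[-0.005,0.05,0],[-0.005,0.05,0],[-0.005,0.04,0],[0,0,0],[0,0,0]], "fingers": [0.06,0.06,0.06,0.06,0.06]}}

```text
clock: 15.6
position: [532.6, 304.1, 215.4]
ee_rot: [0.917, -0.4, 0.002, -0.01]
contact_force: [0.4, -0.1, -0.1]
gripper_width: 60.1
```

Run:
```python
from h import *
p,M=avg(2)
d=cam('wrist'); save(d,'w5.png',None,1.4)
np.savez('w5.npz',img=d['img'],W=d['W'],f=d['f'],cx=d['cx'],cy=d['cy'],p=p,M=M)
```

```text
t 15.65 pos [532.6 304.1 215.4] sd [0.06 0.08 0.  ] jaw deg -137.16 z [ 0.0121  0.0173 -0.9998] F [0.1 0.3 0.4] w 60.2 j6 -0.03
```

View pics/w5.png

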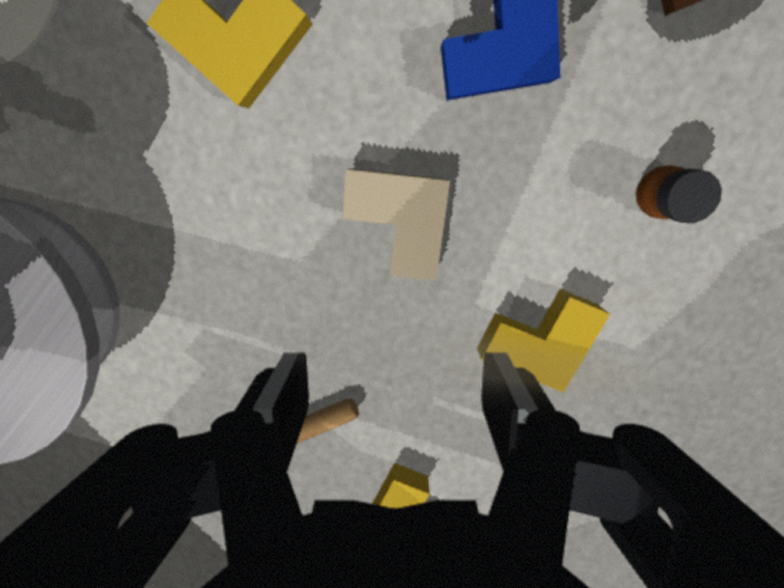

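The cream L is clear, with the outer corner at (448,181), the inner corner at (392,222) and its arms ending at (345,169)/(343,219) and (391,275)/(437,279). A yellow look-alike sits at (545,345), to the right of the +y arm.

Run:
```python
from fit import *
d=ld('w5.npz')
v=fit(d,[(-18,-18,24),(58,-18,24),(58,18,24),(18,18,24),(18,58,24),(-18,58,24)],[(448,181),(345,169),(343,219),(392,222),(391,275),(437,279)],[549,260,np.radians(43)])
c,s=np.cos(v[2]),np.sin(v[2])
print('grasp',v[0]-s*37,v[1]+c*37)
print('yellow near',px2w(d,np.array([(480,355),(500,318),(545,338),(568,292)])/1.4,24).round(0)[:,:2].tolist())
```

```text
xy [545.9 267.8] yaw 37.67 res [ 0.5 -1.2 -0.1  0.4 -0.6 -0.2  2.2  1.2 -0.4 -0.2 -0.4  0. ]
grasp 523.2563853932829 297.0838877948045
yellow near [[425.0, 325.0], [437.0, 291.0], [398.0, 278.0], [414.0, 240.0]]
```

Emit:
{"fn": "servo_tool", "kwargs": {"turn": [[-0.012,0.008,-0.09],[0,0,0],[0,0,0],[0,0,0],[0,0,0]], "dp": [[-0.009,-0.007,-0.03],[0,0,-0.045],[0,0,-0.045],[0,0,-0.025],[0,0,0]], "fingers": [0.06,0.06,0.06,0.06,0.06]}}

```text
clock: 16.32
position: [525.2, 293.1, 70.0]
ee_rot: [0.894, -0.448, 0.003, -0.006]
contact_force: [0.4, -0.1, 1.1]
gripper_width: 60.3
```

Run:
```python
from h import *
p,M=avg(3)
```

```text
t 16.425 pos [526.  293.8  71.3] sd [0.6  0.58 1.03] jaw deg -143.18 z [ 0.012   0.0093 -0.9999] F [0.1 0.5 0.3] w 60.1 j6 -0.14
```

Emit:
{"fn": "servo_tool", "kwargs": {"turn": [[-0.009,0.011,0.015],[0,0,0],[0,0,0],[0,0,0],[0,0,0]], "dp": [[-0.002,0.0035,-0.015],[0,0,-0.018],[0,0,-0.008],[0,0,0],[0,0,0]], "fingers": [0.06,0.06,0.06,0.06,0.06]}}

```text
clock: 17.05
position: [527.2, 300.8, 34.4]
ee_rot: [0.898, -0.44, 0.002, -0.006]
contact_force: [-0.6, 0.5, 0.8]
gripper_width: 60.0
```

Run:
```python
from h import *
p,M=avg(3)
d=cam('wrist'); save(d,'w6.png',(180,100,260,200),3)
np.savez('w6.npz',img=d['img'],W=d['W'],f=d['f'],cx=d['cx'],cy=d['cy'],p=p,M=M)
```

```text
t 17.15 pos [527.2 300.8  34.4] sd [0.02 0.03 0.03] jaw deg -142.2 z [ 0.0093  0.0079 -0.9999] F [-0.  -0.6 -0.4] w 60.0 j6 -0.13
```

View pics/w6.png

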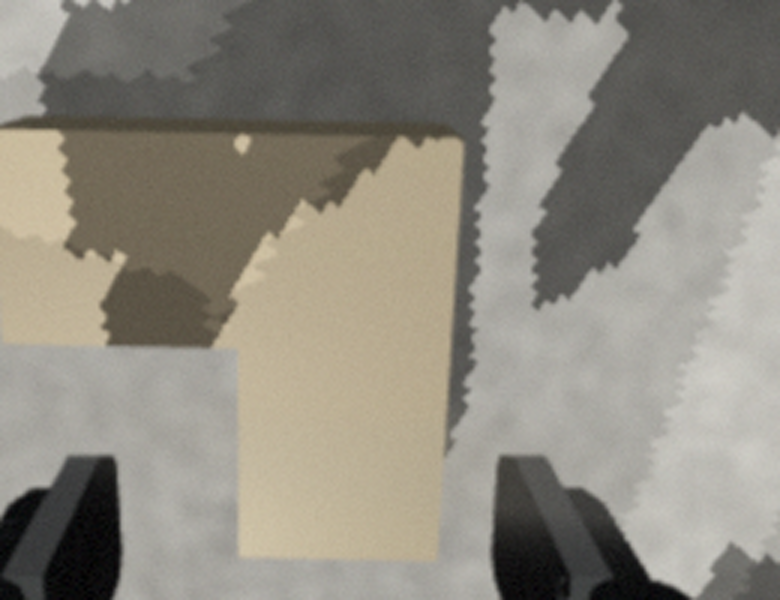

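The L's +y arm is at crop x = 238 to 440, y = 349 to 558, with the outer corner at (463,135). The open fingertips at x = 118 and 495 straddle it, but sit off-centre.

Run:
```python
from fit import *
d=ld('w6.npz')
v=fit(d,[(-18,-18,24),(18,18,24),(18,58,24),(-18,58,24)],np.array([(463,135),(238,349),(238,557),(438,560)])/3+[180,100],[546,268,np.radians(37.7)],1)
c,s=np.cos(v[2]),np.sin(v[2]); Rm=np.array([[c,s],[-s,c]])
print('TCP in ell',Rm@(d['p'][:2]-v[:2]))
# fingertip inner edges in tool frame at TCP height
T=np.eye(4);T[:3,:3]=d['M'];T[:3,3]=d['p']; dd=dict(d); dd['W']=np.linalg.inv(T)@d['W']
print(px2w(dd,np.array([(118,460),(495,460)])/3+[180,100],-4.7))
```

```text
xy [545.1 268.2] yaw 37.12 res [-0.2  0.7 -0.1 -0.3  0.5 -0.3 -0.2 -0.2]
TCP in ell [ 5.43324378 36.80849246]
[[  5.39925977 -30.47026926  -4.7       ]
 [  5.42683154  29.40346367  -4.7       ]]
```

Emit:
{"fn": "servo_tool", "kwargs": {"turn": [[-0.008,0.009,-0.012],[0,0,0],[0,0,0],[0,0,0],[0,0,0]], "dp": [[-0.0036,-0.0027,-0.003],[0,0,0],[0,0,-0.006],[0,0,-0.003],[0,0,0]], "fingers": [0.06,0.06,0.06,0.06,0.06]}}

```text
clock: 17.82
position: [523.3, 297.8, 21.9]
ee_rot: [0.895, -0.446, 0.0, 0.0]
contact_force: [-0.4, -0.1, -0.6]
gripper_width: 60.2
```

Run:
```python
from h import *
p,M=avg(2)
```

```text
t 17.875 pos [523.3 297.8  22. ] sd [0.02 0.03 0.06] jaw deg -142.95 z [ 0.e+00 -3.e-04 -1.e+00] F [0.1 0.1 0.3] w 60.0 j6 -0.14
```

Emit:
{"fn": "servo_tool", "kwargs": {"turn": [[0,0,0],[0,0,0],[0,0,0],[0,0,0],[0,0,0]], "dp": [[0,0,-0.004],[0,0,-0.003],[0,0,-0.0015],[0,0,0],[0,0,0]], "fingers": [0.06,0.06,0.06,0.06,0.05]}}

```text
clock: 18.5
position: [523.4, 297.9, 13.0]
ee_rot: [0.895, -0.446, 0.0, -0.0]
contact_force: [-0.1, 0.4, 0.6]
gripper_width: 50.5
```

Emit:
{"fn": "servo_tool", "kwargs": {"turn": [[0,0,0],[0,0,0],[0,0,0],[0,0,0],[0,0,0]], "dp": [[0,0,0],[0,0,0],[0,0,0],[0,0,0],[0,0,0]], "fingers": [0.042,0.038,0.02,0,0]}}

```text
clock: 19.12
position: [523.4, 297.9, 13.6]
ee_rot: [0.895, -0.446, 0.0, -0.0]
contact_force: [-0.7, -0.2, 1.3]
gripper_width: 34.4
```

Run:
```python
from h import *
p,M=avg(2)
```

```text
t 19.175 pos [523.4 297.9  13.6] sd [0. 0. 0.] jaw deg -142.95 z [ 4.e-04  1.e-04 -1.e+00] F [ 0.3 -0.1  0.7] w 33.9 j6 -0.14
```

Emit:
{"fn": "servo_tool", "kwargs": {"turn": [[0,0,0],[0,0,0],[0,0,0],[0,0,0.09],[0,0,0.09]], "dp": [[0,0,0.006],[0,0,0.03],[0,0,0.05],[-0.004,-0.045,0.03],[-0.004,-0.05,0]], "fingers": [0,0,0,0,0]}}

```text
clock: 19.8
position: [514.4, 202.7, 130.9]
ee_rot: [0.933, -0.359, 0.001, 0.002]
contact_force: [1.1, -0.1, -1.9]
gripper_width: 34.3
```

Emit:
{"fn": "servo_tool", "kwargs": {"turn": [[0,0,0.09],[0,0,0.09],[0,0,0.09],[0,0,0.03],[0,0,0]], "dp": [[-0.004,-0.05,0],[-0.004,-0.05,0],[-0.004,-0.05,0],[-0.004,-0.05,0],[-0.004,-0.03,0]], "fingers": [0,0,0,0,0]}}

```text
clock: 20.42
position: [491.3, -35.2, 131.9]
ee_rot: [0.978, -0.21, 0.001, 0.001]
contact_force: [1.0, -0.1, -1.3]
gripper_width: 34.1
```

Emit:
{"fn": "servo_tool", "kwargs": {"turn": [[0,0,0],[0,0,0],[0,0,0],[0,0,0],[0,0,0]], "dp": [[0,0,0],[0,0,0],[0,0,0],[0,0,0],[0,0,0]], "fingers": [0,0,0,0,0]}}

```text
clock: 21.05
position: [490.8, -34.6, 131.8]
ee_rot: [0.978, -0.211, 0.001, 0.0]
contact_force: [-0.8, 0.4, -1.1]
gripper_width: 34.7
```

Run:
```python
from h import *
p,M=avg(2)
```

```text
t 21.1 pos [490.8 -34.6 131.8] sd [0.01 0.02 0.01] jaw deg -114.32 z [ 9.0e-04 -1.1e-03 -1.0e+00] F [-0.   0.3 -3.2] w 34.2 j6 0.88
```

Emit:
{"fn": "servo_tool", "kwargs": {"turn": [[0,0,-0.015],[0,0,0],[0,0,0],[0,0,0],[0,0,0]], "dp": [[-0.0005,-0.0165,0],[0,0,-0.02],[0,0,-0.025],[0,0,-0.012],[0,0,0]], "fingers": [0,0,0,0,0]}}

```text
clock: 21.72
position: [491.2, -53.6, 74.2]
ee_rot: [0.976, -0.219, 0.002, 0.0]
contact_force: [-0.5, 0.2, -2.7]
gripper_width: 34.0
```

Emit:
{"fn": "servo_tool", "kwargs": {"turn": [[0,0,0],[0,0,0],[0,0,0],[0,0,0],[0,0,0]], "dp": [[0,0,0],[0,0,0],[0,0,0],[0,0,0],[0,0,0]], "fingers": [0,0,0,0,0]}}

```text
clock: 22.35
position: [493.1, -53.5, 76.8]
ee_rot: [0.976, -0.219, 0.004, -0.001]
contact_force: [-0.0, -0.7, -2.7]
gripper_width: 34.4
```

Run:
```python
from h import *
p,M=avg(2)
d=cam('wrist'); save(d,'w7.png',(150,60,320,240),2.5)
np.savez('w7.npz',img=d['img'],W=d['W'],f=d['f'],cx=d['cx'],cy=d['cy'],p=p,M=M)
```

```text
t 22.4 pos [493.1 -53.5  76.8] sd [0.02 0.01 0.01] jaw deg -115.25 z [ 8.4e-03 -7.0e-04 -1.0e+00] F [ 0.5  0.2 -1.9] w 34.2 j6 0.91
```

View pics/w7.png

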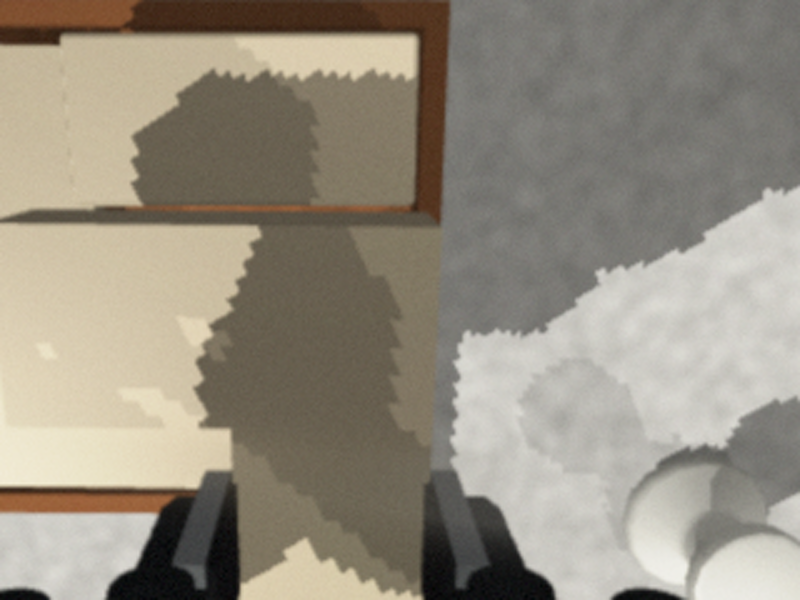

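Run:
```python
from fit import *
d=ld('w7.npz'); im=lambda a:np.array(a)/2.5+[150,60]
a=np.radians(-115.15);c,s=np.cos(a),np.sin(a); Rm=np.array([[c,s],[-s,c]])
def t(px,z): return ((px2w(d,im(px),z)[:,:2]-[539.3,-30])@Rm.T).round(1).tolist()
print('prop top (58,58)(58,22)(-18,58)',t([(418,35),(416,207),(62,35)],41))
print('wall x=68',t([(449,20),(445,120),(440,208)],13),'y=-68',t([(20,513),(180,513)],13))
print('lowL y=-58',t([(20,488),(180,488)],15))
print('ell outer top(58,18), inner(22,-18)',t([(441,225),(233,430)],87.2))
print('ell outer bot',t([(438,212)],63.2), 'ell edges x at y lower',t([(238,560),(423,560)],87.2))
print('TCP',(Rm@(d['p'][:2]-[539.3,-30])).round(1))
```

```text
prop top (58,58)(58,22)(-18,58) [[57.7, 57.8], [58.3, 22.2], [-17.0, 57.9]]
wall x=68 [[67.9, 64.1], [67.9, 41.0], [67.4, 19.4]] y=-68 [[-50.3, -67.2], [-4.2, -67.2]]
lowL y=-58 [[-48.6, -58.4], [-3.3, -58.4]]
ell outer top(58,18), inner(22,-18) [[57.8, 23.5], [21.9, -12.9]]
ell outer bot [[60.4, 23.3]] ell edges x at y lower [[21.9, -39.0], [56.8, -39.0]]
TCP [ 40.9 -31.9]
```

The prop sits at the nominal spot in the tray, with its near face at y = 22.2 and its end at x = 58. The held L is right in x but 5 mm too far toward the prop, so I'll shift it -5.3 mm in tray y.

Emit:
{"fn": "servo_tool", "kwargs": {"turn": [[0,0.008,0.002],[0,0,0],[0,0,0],[0,0,0],[0,0,0]], "dp": [[-0.0048,0.0022,-0.003],[0,0,0],[0,0,-0.006],[0,0,-0.003],[0,0,0]], "fingers": [0,0,0,0,0]}}

```text
clock: 23.08
position: [487.6, -51.1, 63.5]
ee_rot: [0.976, -0.218, -0.001, 0.001]
contact_force: [-0.7, -0.0, -2.2]
gripper_width: 34.1
```

Run:
```python
from h import *
p,M=avg(2)
a=np.radians(-115.15);c,s=np.cos(a),np.sin(a); print('tray',np.array([[c,s],[-s,c]])@(p[:2]-[539.3,-30]))
```

```text
t 23.125 pos [487.6 -51.1  63.5] sd [0.04 0.   0.07] jaw deg -115.13 z [-1.2e-03 -9.0e-04 -1.0e+00] F [-0.4  0.6 -2.8] w 34.2 j6 0.9
tray [ 41.06843718 -37.82857663]
```

Emit:
{"fn": "servo_tool", "kwargs": {"turn": [[0,0,0],[0,0,0],[0,0,0],[0,0,0],[0,0,0]], "dp": [[0.0007,0.0002,-0.007],[0,0,-0.008],[0,0,-0.005],[0,0,0],[0,0,0]], "fingers": [0,0,0,0,0]}}

```text
clock: 23.75
position: [488.5, -50.9, 41.9]
ee_rot: [0.976, -0.217, -0.001, 0.001]
contact_force: [0.4, -0.2, -2.3]
gripper_width: 33.8
```

Run:
```python
from h import *
p,M=avg(2)
a=np.radians(-115.15);c,s=np.cos(a),np.sin(a); print('tray',np.array([[c,s],[-s,c]])@(p[:2]-[539.3,-30]))
d=cam('wrist'); save(d,'w8.png',(150,60,320,240),2.5)
np.savez('w8.npz',img=d['img'],W=d['W'],f=d['f'],cx=d['cx'],cy=d['cy'],p=p,M=M)
```

```text
t 23.8 pos [488.4 -50.9  42. ] sd [0.04 0.   0.01] jaw deg -115.12 z [-0.0014 -0.001  -1.    ] F [ 0.1  0.  -2. ] w 34.2 j6 0.9
tray [ 40.55857719 -37.1620027 ]
```

View pics/w8.png

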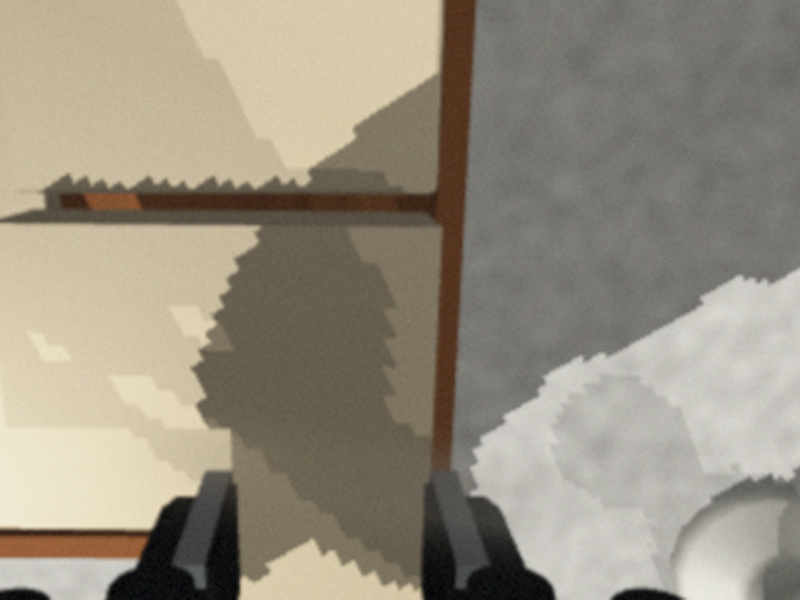

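The L is above its slot. There is an even gap between the prop (row 190) and the L's end face (rows 212 to 226), and the wall runs down the right at x of about 445 to 474.

Run:
```python
from fit import *
d=ld('w8.npz'); im=lambda a:np.array(a)/2.5+[150,60]
a=np.radians(-115.15);c,s=np.cos(a),np.sin(a); Rm=np.array([[c,s],[-s,c]])
def t(px,z): return ((px2w(d,im(px),z)[:,:2]-[539.3,-30])@Rm.T).round(1).tolist()
print('prop y=22',t([(120,190),(300,190)],41),'wall68',t([(474,20),(466,200),(457,380)],13),'wall y-68',t([(60,556)],13))
print('ell top',t([(442,226),(260,225),(233,430)],52.4),'bot',t([(437,212),(200,212)],28.4))
```

```text
prop y=22 [[1.6, 23.1], [33.5, 23.2]] wall68 [[67.7, 54.3], [67.9, 18.8], [67.8, -21.5]] wall y-68 [[-26.9, -66.7]]
ell top [[57.4, 18.3], [27.2, 18.4], [21.5, -18.0]] bot [[59.7, 18.0], [13.6, 17.9]]
```

Emit:
{"fn": "servo_tool", "kwargs": {"turn": [[0,0,0],[0,0,0],[0,0,0],[0,0,0],[0,0,0]], "dp": [[0,0,-0.008],[0,0,-0.008],[0,0,-0.004],[0,0,0],[0,0,0]], "fingers": [0,0,0,0,0]}}

```text
clock: 24.48
position: [488.5, -50.9, 20.7]
ee_rot: [0.976, -0.217, -0.0, 0.001]
contact_force: [1.2, 0.7, -2.2]
gripper_width: 34.2
```

Run:
```python
from h import *
p,M=avg(2)
a=np.radians(-115.15);c,s=np.cos(a),np.sin(a); print('tray',np.array([[c,s],[-s,c]])@(p[:2]-[539.3,-30]))
```

```text
t 24.525 pos [488.5 -50.9  20.7] sd [0.   0.   0.02] jaw deg -115.13 z [-1.1e-03 -9.0e-04 -1.0e+00] F [-0.2 -0.4 -2.6] w 34.2 j6 0.9
tray [ 40.53005658 -37.09702216]
```

Emit:
{"fn": "servo_tool", "kwargs": {"turn": [[0,0,0],[0,0,0],[0,0,0],[0,0,0],[0,0,0]], "dp": [[0,0,-0.001],[0,0,0],[0,0,-0.0007],[0,0,0],[0,0,-0.0005]], "fingers": [0,0,0,0,0]}}

```text
clock: 25.15
position: [488.9, -50.8, 18.9]
ee_rot: [0.976, -0.217, 0.0, 0.0]
contact_force: [-0.0, -0.6, -2.1]
gripper_width: 34.1
```

Run:
```python
from h import *
p,M=avg(3)
```

```text
t 25.25 pos [488.8 -50.8  18.8] sd [0.06 0.02 0.05] jaw deg -115.12 z [ 1.e-04 -7.e-04 -1.e+00] F [-0.6 -0.1 -2.2] w 34.5 j6 0.9
```

Emit:
{"fn": "servo_tool", "kwargs": {"turn": [[0,0,0],[0,0,0],[0,0,0],[0,0,0],[0,0,0]], "dp": [[0,0,-0.0007],[0,0,0],[0,0,-0.0005],[0,0,0],[0,0,0]], "fingers": [0,0,0,0,0]}}

```text
clock: 25.88
position: [488.9, -50.8, 18.5]
ee_rot: [0.976, -0.217, 0.0, 0.0]
contact_force: [-1.2, 0.2, 0.9]
gripper_width: 34.2
```

Run:
```python
from h import *
p,M=avg(3)
```

```text
t 25.975 pos [488.9 -50.8  18.5] sd [0.01 0.   0.01] jaw deg -115.11 z [ 4.e-04 -8.e-04 -1.e+00] F [-1.7  1.6  2.3] w 34.2 j6 0.9
```

Contact is made at the expected height (18.5 mm). I'll release gently, rise and look.

Emit:
{"fn": "servo_tool", "kwargs": {"turn": [[0,0,0],[0,0,0],[0,0,0],[0,0,0],[0,0,0]], "dp": [[0,0,0],[0,0,0],[0,0,0],[0,0,0.01],[0,0,0.04]], "fingers": [0.04,0.044,0.046,0.046,0.046]}}

```text
clock: 26.6
position: [487.9, -51.1, 67.6]
ee_rot: [0.976, -0.217, -0.002, 0.001]
contact_force: [1.0, 0.9, 0.8]
gripper_width: 46.1
```

Emit:
{"fn": "servo_tool", "kwargs": {"turn": [[0,0,0],[0,0,0],[0,0,0],[0,0,0],[0,0,0]], "dp": [[0,0,0.05],[-0.02,0,0.05],[-0.05,0,0.04],[-0.04,0,0],[0,0,0]], "fingers": [0.046,0.046,0.046,0.046,0.046]}}

```text
clock: 27.22
position: [378.9, -51.2, 216.9]
ee_rot: [0.976, -0.217, 0.004, -0.001]
contact_force: [-0.3, -0.0, -0.0]
gripper_width: 45.9
```

Emit:
{"fn": "servo_tool", "kwargs": {"turn": [[0,0,0],[0,0,0],[0,0,0],[0,0,0],[0,0,0]], "dp": [[0,0,0],[0,0,0],[0,0,0],[0,0,0],[0,0,0]], "fingers": [0.046,0.046,0.046,0.046,0.046]}}

```text
clock: 27.85
position: [380.8, -51.1, 216.7]
ee_rot: [0.976, -0.217, 0.004, -0.001]
contact_force: [0.2, 1.1, 0.4]
gripper_width: 45.9
```

Run:
```python
from h import *
p,M=avg(1)
d=cam('wrist'); t=cam('top')
np.savez('w9.npz',img=d['img'],W=d['W'],f=d['f'],cx=d['cx'],cy=d['cy'],p=p,M=M)
a=cv2.resize(d['img'],(400,300)); b=cv2.resize(t['img'][90:300,140:420],(400,300))
c=w2px(d,(539,-30,13))[0]; print(c)
l,tp=int(np.clip(c[0]-120,0,320)),int(np.clip(c[1]-90,0,240))
m=cv2.resize(d['img'][tp:tp+180,l:l+240],(800,600)) ; print(l,tp)
cv2.imwrite('pics/w9.png',m[:,:,::-1]); cv2.imwrite('pics/fin.png',np.hstack([a,b])[:,:,::-1])
```

```text
t 27.85 pos [380.8 -51.1 216.7] sd [0. 0. 0.] jaw deg -115.07 z [ 8.2e-03 -2.0e-04 -1.0e+00] F [0.2 1.1 0.4] w 45.9 j6 0.83
[197.59880603  44.83063288]
77 0
```

View pics/w9.png

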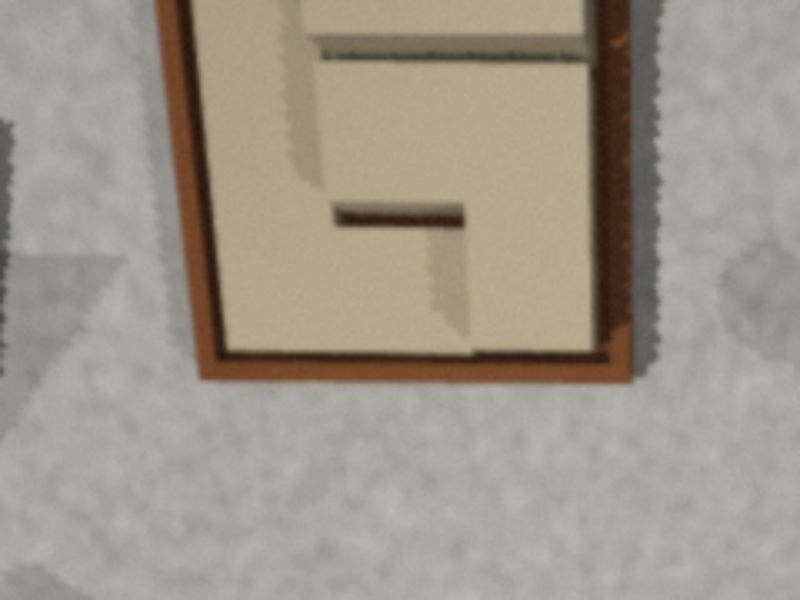

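View pics/fin.png

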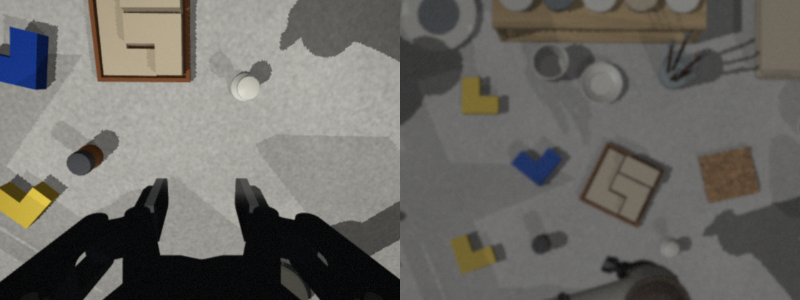

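All three pieces look seated inside the rim, and the neighbours are where they were. A quick numeric check of the L's top face at z = 29 mm comes before handing in.

Run:
```python
from fit import *
d=ld('w9.npz'); im=lambda a:np.array(a)/(10/3)+[77,0]
fit(d,[(58,-58,29),(58,18,29),(-18,18,29),(22,-18,29),(-18,-18,29)],im([(592,351),(586,64),(321,60),(465,205),(332,203)]),[539,-30,np.radians(-115)],1)
fit(d,[(68,-68,13),(-68,-68,13)],im([(631,382),(200,379)]),[539,-30,np.radians(-115)],1)
s=read_state(); print(np.abs(s['joint_vel']).max(),s['clock'])
job_done()
```

```text
xy [540.1 -30.2] yaw -115.77 res [ 0.4  0.   1.3  0.3 -1.2  0.4  0.5 -0.4 -1.3 -0.3]
xy [540.8 -30.6] yaw -115.44 res [ 0. -0. -0.  0.]
0.0045416230295044265 27.95
the job is handed in; nothing more can be done
```

The tray is packed, and I handed the job in at about 28 s of the 64 s allowed. I pushed the kiln prop over high up so it lay on the board, then picked it up there and set it in the tray. The thick L-block went in beside it, and the low L stayed in.

**Last checks:**
- **Fit:** The final pictures show all three pieces inside the rim. The L-block's top-face corners fit a block lying flat on the tray floor, at height 29 mm and within about 1 mm and 0.4° of its slot.
- **Set down, not dropped:** Each piece touched the floor before I opened the fingers, with contact forces of about 1–2 N.
- **Neighbours:** The ink jar, finial, dish, cup, brush jar and the blue and yellow look-alikes looked unmoved in the last pictures. I judged this by eye. The brush and the bowl were not clearly in those views, but the arm did not go near either.
- **At hand-in:** The gripper was open, clear of everything and still.

**Checks that disagreed:**
- **Push:** My moves drifted, so the push ran slightly high (about 69 mm) and farther than the 45 mm planned. The prop still fell correctly.
- **Camera against arm:** The wrist camera and the arm's own position differed by about 2 mm, so I placed both pieces by what the camera showed relative to the tray.

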